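Set the make-up gauge to 100 mm and hold it

TASK

Lift the steel keeper link up off the two pegs of the make-up gauge and lay it in the wooden tray, letting go of it. Then grip the head of the gauge's telescoping beam so that its spring lock button is squeezed in, draw the beam out until its pointer stands at the 100 mm mark (the third long line of the scale, counting the zero line), and finish holding it there with the button still squeezed in. Leave the jar, the two wooden blocks and the hammer where they are.

Things in the scene. Friction and masses are not known exactly. Their poses are not given: they have to be found in the camera images.
- gauge: Fixed green base plate, x -40 to 66, y -185 to 255 mm, 12 thick, with a dark sleeve 36 wide (y -170 to 0, top z 50) and an aluminium scale bar (x 31 to 56, y 50 to 250, top z 34). Origin on the table, under the sleeve's axis at its mouth; y is the way the beam draws out, z up, x from the sleeve's axis to the scale bar and lock button side. Position and yaw vary.
- beam (a joint): How far the telescoping beam is drawn out, m: 0 fully in (pointer at the zero line), 0.1 at the 100 mm mark, 0.15 at the stop. With the button out it is locked: the button's nose catches in rack teeth along the scale bar, first at 21 mm out, then 2 mm play at every 10 mm line. Button in, it slides with about 1 N of friction and light damping. Starts 0 to 13 mm out; cannot pass about 24 mm while the link is on.
- lock (a joint): How far the lock button is squeezed in, m: about 0 out (locked), 0.008 fully in; the nose clears the teeth from about 0.003, and more than 0.0035 counts as squeezed in. Its spring takes about 4 N to start and 7 N fully in; a grip of 15 to 30 N does it.
- beam_grip (a point): Point to grip on the beam's head, axes as the gauge, moves with the beam: gauge x 3, y 75 + travel, z 83 mm. Head: upright aluminium block 24 x 24 mm, z 50 to 100, plain face at x -12. Grip from above, fingers closing along gauge x on the plain face and the button, centred here or up to 2 mm to the plain side (not to the button side), fingertips above z 54.
- lock_button (a point): Centre of the lock button's outer face at z 83 mm, moves with the button. The button is a black plate 20 mm wide (y), 6 thick, z 26 to 95, standing off the head's scale side: outer face at gauge x 26 when out, 18 fully in. Over plain face and button the head measures 38 mm when out, 30 mm fully in.
- pointer_tip (a point): Middle of the beam's dark pointer, a 3 mm wide bar that crosses above the scale bar, 38 mm above the table; moves with the beam.
- mark_100 (a point): The 100 mm mark on top of the scale bar (34 mm above the table): the third long line counting the zero line. Long lines stand every 50 mm, short ones every 10 mm. The pointer's middle is right above it when the beam is out by 0.1 m.
- link: Loose steel keeper link, about 150 g: flat frame 34 (x) by 90 (y) by 8 mm thick, its two holes over the sleeve peg and the beam peg. Origin at the centre of its underside; on the pegs its axes are as the gauge's and its underside is at z 50 mm. Lift straight up, 20 mm or more, to clear the pegs.
- link_fin (a point): Middle of the link's upright grip fin, at link x 0, y -8, z 33 mm. The fin is 12 mm thick (x), 20 long (y), and rises from 8 to 53 mm above the link's underside. Pinch it from above with the fingers closing along the link's x.
- sleeve_peg (a point): Top of the steel peg fixed on the sleeve: 8 mm diameter, gauge x 0, y -28, from z 50 to 66 mm.
- beam_peg (a point): Top of the like peg on the beam: 8 mm diameter, gauge x 0, y 16 mm + travel, from z 50 to 66 mm. It moves with the beam, 59 mm behind the head's centre.
- tray: Fixed open wooden tray, outside 160 (x) by 170 (y) by 25 mm high, walls and floor 5 mm. Origin at the centre of its underside on the table; position and yaw vary.
- jar: Bystander: closed glass jar, 64 mm diameter, 90 mm tall, origin under its centre.
- furniture: Bystander: dark wooden block 50 x 130 x 24 mm, origin under its centre.
- reglet: Bystander: pale wooden block 100 x 35 x 30 mm, origin under its centre.
- hammer: Bystander: small hammer with a wooden handle, lying on the table beyond the sleeve's closed end, origin under its middle.
Things that resemble listed ones, but are neither listed nor needed, are in the scene too. Of the things that look like the link, the middle-sized one is meant.

How it is judged:
By the outcome, as a careful person would: the job done as asked, in the order asked, and still so for the second after the job is handed in, while the arm keeps its last pose, push and grip.
It also fails if it takes over 54 s, if anything falls off the work surface, if the arm or the gripper's body presses on something with over 40 N, if the wrist force passes 120 N, or if a joint passes its speed limit or range.

ROBOT

A 6-joint arm with a two-finger parallel gripper is mounted at the origin on the work surface. World frame = base frame: x ahead of the robot, y to its left, z up, the work surface at z = 0. Lengths are in m, angles in rad, forces in N, time in s.
With the tool pointing down it reaches from about 0.35 to 0.775 m from the base axis. Payload 5.5 kg.
Tool frame: the origin (TCP) lies between the finger pads; the fingertips stand 19 mm ahead of it and the grasp point (between the pads) is the TCP; z points along the fingers, x is the direction in which the jaws open and shut, and the axes are right-handed (so a half turn about z gives the same grasp; the last joint's range is limited). The gripper opens to 85 mm and grips with 20 to 120 N. Pads are 22 mm wide; open, the fingers measure 114 mm over their backs; the gripper's body (76 mm by 85 mm) begins 54 mm behind the grasp point. The pads swing forward as they close: fully open they stand 13 mm farther back than shut.
Start: joints at [-1.46, 0.313, 0.046, 1.304, 0, 1.431], TCP at [0.143, -0.557, 0.25] pointing down, gripper open.
Joint ranges: [-2.76, 2.76], [-0.86, 1.69], [-1.03, 1.26], [-2.2, 2.34], [-1.47, 1.5], [-3.14, 3.14]. Speed limits (rad/s): [2.57, 2.57, 3.14, 3.14, 3.14, 3.14].

INTERFACE

Orientations are given as a unit quaternion [w, x, y, z].
In Python, from workcell import env gives the robot as it stands. The module is installed in compiled form; this text tells all that it offers.
- The arm moves only by the tool carry_out, never from a script. Its argument "steps" is a list of rows, each a list of 7 numbers: the gripper command: -1 is shut, 1 is fully open, values between are in proportion, then the shift along the tool's x, y, z in m, then the turn, a rotation vector about the tool's x, y, z in rad. A call has 1 to 20 rows; each row shifts and turns the commanded pose from where the row before left it, along the tool's axes as they then stand; what a row does not reach is not made up. A row lasts 1/8 s, in which the tool goes at most 62.5 mm and 10.7 degrees, less where a joint would pass 70% of its speed; a pose out of reach is approached as far as the arm can. A call with a gripper value outside its range is refused whole. The fingers move at their own pace and stop on an object; "grip_force" is the grip in N (left out, the last holds). Time passes only in rows, so rows that do not move let the fingers close. It gives the time, the measured TCP pose, the force and the opening at its end, in the units of the state.
- env.get_state(): the state, without advancing time (a new reading comes with each control period).
- env.read_camera(name): name is "scene" or "top"; returns a dict with "color" (400x640x3 uint8, red, green, blue), "K" (3x3 intrinsics, pixels), "R" (3x3) and "t" (3): a world point X has camera coordinates R X + t. Camera axes: x right, y down, z forward; pixel columns grow to the right and rows downward; lengths in m; the calibration is good to about 2 mm. A picture is of the moment at which its call begins. There is no depth.
- env.hand_in(): hands the job in, once; it reports no verdict.
The state is a dict: "clock": time; "joint_pos": joint angles; "qvel": joint speeds; "tau": joint torques, N m; "tcp_pos": TCP position; "orientation": TCP orientation; "wrist_force": force on the tool from outside, world axes, zero at the start; "ft_torque": the same for the moment, N m; "finger_gap": finger opening in m.
Only numpy, scipy, OpenCV 4.12 (cv2) and the standard library are available. Lean on these libraries where they do the work, as an engineer would, in place of code of your own. Each camera call takes 0.05 s, during which the arm holds its last target. There are 200 camera calls.

## Working session

There is one attempt and no reset: what is moved stays moved. The work goes in short steps, Python scripts to look and compute and a tool call to move; the robot and the scene stay as the last step left them, time stands still between calls to the robot, and variables do not carry over. Pictures are saved under pics/ and viewed, about 8 in all and at most 12, crops included, and the job is handed in when it is done.

Besides the shell and the picture viewer there is one more tool, called after "Call:" by a JSON object that holds its "method" and its "body". carry_out: Moves the arm, as the interface text tells. Its arguments: {"type":"object","properties":{"steps":{"type":"array","items":{"type":"array","items":{"type":"number"}}},"grip_force":{"type":"number"}},"required":["steps"]}

```bash
mkdir -p pics; cat > h.py <<'E'
import numpy as np, cv2
from workcell import env
def cam(n):
    c=env.read_camera(n); return c
def ray(c,u,v,z):
    R=np.array(c['R']);t=np.array(c['t']);K=np.array(c['K'])
    o=-R.T@t; d=R.T@np.linalg.solve(K,[u,v,1.0]); return o+d*(z-o[2])/d[2]
def proj(c,X):
    p=np.array(c['K'])@(np.array(c['R'])@np.array(X)+np.array(c['t'])); return p[:2]/p[2]
def save(c,name,box=None,s=1):
    im=c['color'][:,:,::-1]
    if box: x0,y0,x1,y1=box; im=im[y0:y1,x0:x1]
    cv2.imwrite('pics/'+name,cv2.resize(im,None,fx=s,fy=s,interpolation=cv2.INTER_CUBIC))
E
python3 - <<'E'
from h import *
for n in('top','scene'):
    c=cam(n); save(c,n+'0.png'); print(n,-np.array(c['R']).T@c['t'],np.round(c['R'],3).tolist(),np.array(c['K'])[0,0])
s=env.get_state(); print(s['tcp_pos'],s['orientation'],s['finger_gap'],s['clock'])
E
```

```text
top [ 0.30794974 -0.04763188  1.26858767] [[-0.061, -0.998, -0.003], [-0.976, 0.06, -0.208], [0.208, -0.01, -0.978]] 494.87354556832673
scene [1.0154455  0.49563563 1.11064252] [[-0.754, 0.657, 0.003], [0.54, 0.622, -0.567], [-0.374, -0.426, -0.824]] 393.4539084705629
[ 0.14265931 -0.55659488  0.24951004] [-5.77707469e-04  7.90002860e-01 -6.13102629e-01 -5.60077159e-04] 0.08556941426054439 0.1
```

View pics/top0.png

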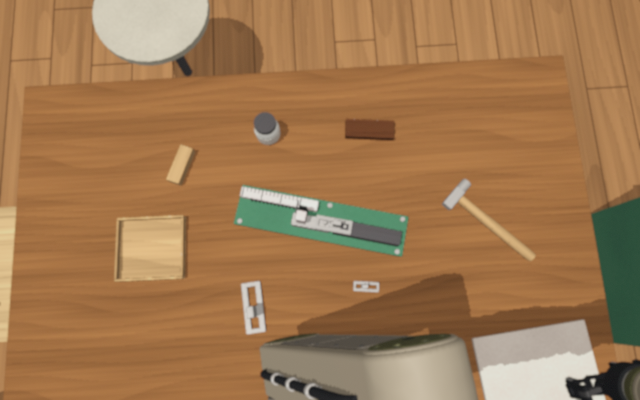

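View pics/scene0.png

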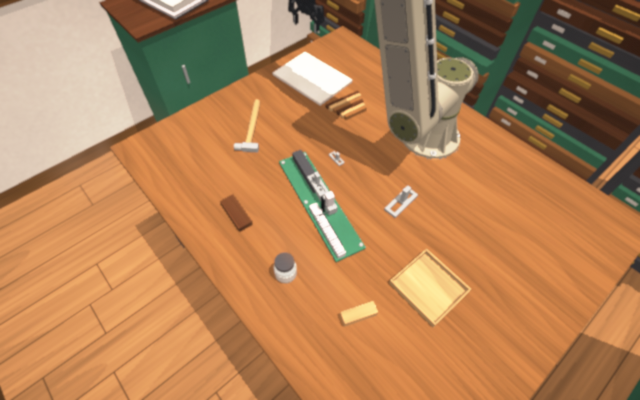

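Link-like things in the top view: a frame on the gauge at about (333,225), a large loose one at (253,307) and a small loose one at (366,286). The one on the gauge's pegs is middle-sized, so I choose it. Next I measure and check it in a crop.

```bash
python3 - <<'E'
from h import *
def rect(m,c,z):
    cs,_=cv2.findContours(m.astype(np.uint8),cv2.RETR_EXTERNAL,cv2.CHAIN_APPROX_NONE)
    k=max(cs,key=cv2.contourArea)[:,0,:]
    P=np.array([ray(c,u,v,z)[:2] for u,v in k])*1000
    return k,cv2.minAreaRect(P.astype(np.float32))
for n,box in(('top',(220,170,420,265)),('scene',(270,140,370,265))):
    c=cam(n); im=c['color']; hsv=cv2.cvtColor(im,cv2.COLOR_RGB2HSV)
    g=cv2.inRange(hsv,(60,70,40),(95,255,200)); 
    r=np.zeros_like(g); x0,y0,x1,y1=box; r[y0:y1,x0:x1]=g[y0:y1,x0:x1]
    r=cv2.morphologyEx(r,cv2.MORPH_CLOSE,np.ones((15,15)))
    k,rr=rect(r,c,0.012); print(n,'plate',rr, cv2.boxPoints(rr).round(1).tolist())
    save(c,n+'1.png',box,4)
    # loose tray: light wood
    b=(105,205,195,290) if n=='top' else (380,240,480,330)
    t=cv2.inRange(hsv,(12,60,150),(30,170,255)); q=np.zeros_like(t); q[b[1]:b[3],b[0]:b[2]]=t[b[1]:b[3],b[0]:b[2]]
    q=cv2.morphologyEx(q,cv2.MORPH_CLOSE,np.ones((9,9)))
    print('tray',rect(q,c,0.025)[1])
E
```

```text
top plate ((524.1055297851562, -50.77272033691406), (434.495849609375, 101.30892181396484), 75.40108489990234) [[420.29998779296875, -248.1999969482422], [518.4000244140625, -273.79998779296875], [627.9000244140625, 146.6999969482422], [529.7999877929688, 172.1999969482422]]
tray ((481.50384521484375, 386.27667236328125), (240.23309326171875, 212.3748321533203), 86.49309539794922)
scene plate ((525.3831176757812, -45.39601135253906), (434.4346618652344, 102.26419830322266), 75.42598724365234) [[421.20001220703125, -242.8000030517578], [520.2000122070312, -268.5], [629.5, 152.0], [530.5999755859375, 177.6999969482422]]
tray ((464.4922790527344, 389.1672058105469), (272.1488342285156, 333.5576171875), 48.95558166503906)
```

View pics/top1.png

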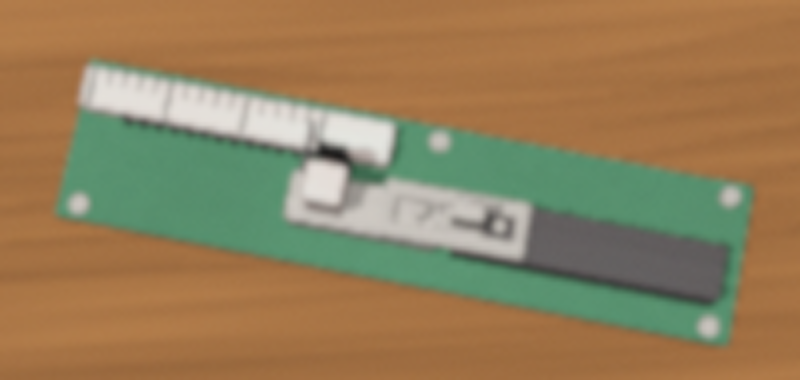

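View pics/scene1.png

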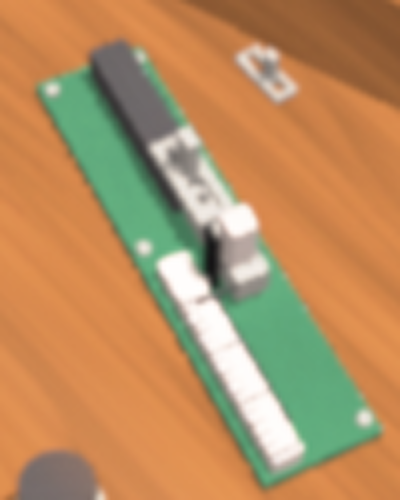

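Top crop: the link sits on the pegs, with its fin top near pixel (344,225), the head top near (301,216), and the pointer beside the zero line near (299,202). Scene crop: the same, with the button on the scale side. Next I ray-cast these points.

```bash
cat >> h.py <<'E'
th=np.radians(75.41); Y=np.array([np.cos(th),np.sin(th)]); X=np.array([Y[1],-Y[0]]); O=np.array([503.3,-78.7])
def g2w(x,y,z): return np.r_[(O+x*X+y*Y)/1000,z/1000]
def w2g(w): d=np.array(w[:2])*1000-O; return np.round([d@X,d@Y],1)
E
python3 - <<'E'
from h import *
t=cam('top');s=cam('scene')
print('head',w2g(ray(t,301.3,215.8,.1)),w2g(ray(s,270+238/4,140+215/4,.1)))
print('fin',w2g(ray(t,220+500/4,170+223/4,.103)),w2g(ray(s,270+183/4,140+145/4,.103)))
for p in((88,88),(166,100),(243,118),(320,128)): print('line top',w2g(ray(t,220+p[0]/4,170+p[1]/4,.034)))
# screws near corners
for p in((79,204),(731,196),(709,326),(439,142)): print('screw top',w2g(ray(t,220+p[0]/4,170+p[1]/4,.013)))
for p in((365,418),(52,90),(143,247)): print('screw sc',w2g(ray(s,270+p[0]/4,140+p[1]/4,.013)))
print('tray top',[ray(t,*p,.025).round(3)[:2].tolist() for p in((116,217),(184,215),(186,279),(115,281))])
print('tray sc',[ray(s,*p,.025).round(3)[:2].tolist() for p in((390,284),(427,250),(469,289),(433,322))])
# enlarged fin/head crops, for verification
def en(c,box): x0,y0,x1,y1=box; return cv2.resize(c['color'][y0:y1,x0:x1,::-1],(400,400),interpolation=cv2.INTER_CUBIC)
a=en(t,(290,195,350,255)); b=en(s,(295,150,355,210))
cv2.imwrite('pics/close.png',np.hstack([a,b]))
from scipy.spatial.transform import Rotation as Ro
q=env.get_state()['orientation'];print(Ro.from_quat([*q[1:],q[0]]).as_matrix().round(4))
E
```

```text
head [-0.6 76.3] [-3.9 78.8]
fin [ -4.7 -30.9] [5.  0.3]
line top [ 42.  243.3]
line top [ 43.9 192.5]
line top [ 41.8 141.7]
line top [44.9 92.2]
screw top [-29.7 236.1]
screw top [  55.9 -174.4]
screw top [ -29.4 -174. ]
screw top [54.7 16.6]
screw sc [-33.7 241.2]
screw sc [  51.7 -168.5]
screw sc [51.9 20.1]
tray top [[0.562, 0.471], [0.556, 0.297], [0.394, 0.293], [0.4, 0.469]]
tray sc [[0.564, 0.312], [0.398, 0.312], [0.404, 0.472], [0.556, 0.465]]
[[ 2.482e-01 -9.687e-01 -1.000e-04]
 [-9.687e-01 -2.482e-01  5.000e-04]
 [-5.000e-04 -1.000e-04 -1.000e+00]]
```

View pics/close.png

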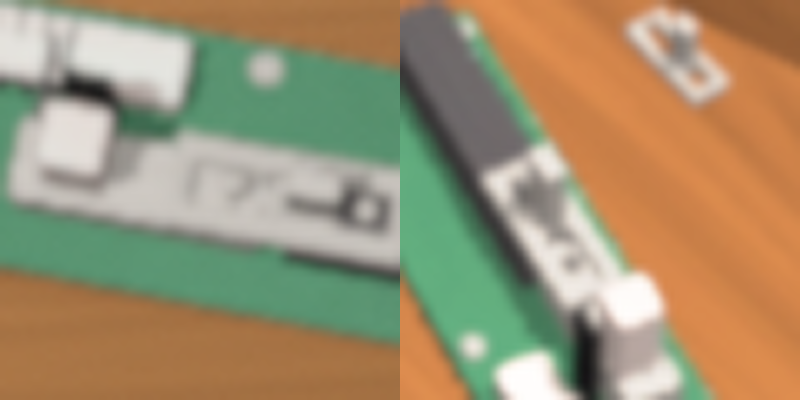

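```bash
python3 - <<'E'
from h import *
t=cam('top');s=cam('scene')
A=lambda u,v:(220+(u+.5)/4-.5,170+(v+.5)/4-.5)
B=lambda u,v:(270+(u+.5)/4-.5,140+(v+.5)/4-.5)
for p in((79,204),(731,196),(709,326),(439,142)): print('screw top',w2g(ray(t,*A(*p),.012)))
for p in((365,418),(52,90),(143,247)): print('screw sc',w2g(ray(s,*B(*p),.012)))
f=lambda u,v,x0,y0:(x0+(u+.5)/6.667-.5,y0+(v+.5)/6.667-.5)
print('head',w2g(ray(t,*f(72,133,290,195),.1)),w2g(ray(s,*f(235,298,295,150),.1)))
print('peg',w2g(ray(t,*f(370,211,290,195),.066)))
print('fin sc',w2g(ray(s,*f(150,160,295,150),.103)))
# where fin top would appear in top crop / scene crop for various y
for y in(-20,-14,-8,-2):
  a=proj(t,g2w(0,y,103));b=proj(s,g2w(0,y,103)); b0=proj(s,g2w(0,y,58)); a0=proj(t,g2w(0,y,58))
  print(y,((a-[290,195])*6.667).round(),((a0-[290,195])*6.667).round(),((b-[295,150])*6.667).round(),((b0-[295,150])*6.667).round())
E
```

```text
screw top [-28.8 237.5]
screw top [  56.9 -173.4]
screw top [ -28.5 -173.1]
screw top [55.7 17.8]
screw sc [-33.6 239.1]
screw sc [  52.  -171.5]
screw sc [52.1 17.6]
head [ 2.  79.1] [-3.9 81. ]
peg [  0.3 -31.7]
fin sc [-3.7 -7.5]
-20 [339. 186.] [335. 206.] [129. 142.] [129. 197.]
-14 [323. 183.] [319. 203.] [134. 150.] [134. 206.]
-8 [306. 180.] [303. 200.] [140. 159.] [140. 214.]
-2 [290. 177.] [288. 197.] [145. 168.] [145. 223.]
```

Call:
{"method": "carry_out", "body": {"steps": [[1,-0.0303,-0.0384,0,0,0,0],[1,-0.0303,-0.0384,0,0,0,0],[1,-0.0303,-0.0384,0,0,0,0],[1,-0.0303,-0.0384,0,0,0,0],[1,-0.0303,-0.0384,0,0,0,0],[1,-0.0303,-0.0384,0,0,0,0],[1,-0.0303,-0.0384,0,0,0,0],[1,-0.0303,-0.0384,0,0,0,0],[1,-0.0303,-0.0384,0,0,0,0],[1,-0.0303,-0.0384,0,0,0,0],[1,-0.0303,-0.0384,0,0,0,0],[1,-0.0303,-0.0384,0,0,0,0],[1,0,0,0.01,0,0,-0.1331],[1,0,0,0.01,0,0,-0.1331],[1,0,0,0.01,0,0,-0.1331],[1,0,0,0.01,0,0,-0.1331],[1,0,0,0.01,0,0,-0.1331],[1,0,0,0.01,0,0,-0.1331],[1,0,0,0.01,0,0,-0.1331],[1,0,0,0.01,0,0,-0.1331]], "grip_force": 25}}

```text
clock: 2.9
tcp_pos: [0.4989, -0.0905, 0.17]
orientation: [0.0, 0.992, -0.125, 0.0]
wrist_force: [0.2, -0.2, 0.4]
finger_gap: 0.0853
```

```bash
cat >> h.py <<'E'
O=np.array([501.4,-80.3])
from scipy.spatial.transform import Rotation as Ro
def st():
    s=env.get_state();q=s['orientation'];M=Ro.from_quat([*q[1:],q[0]]).as_matrix();p=np.array(s['tcp_pos'])
    print('t',s['clock'],'tcp mm',(p*1000).round(1),'gauge',w2g(p),'toolx yaw',np.degrees(np.arctan2(M[1,0],M[0,0])).round(2),'F',np.round(s['wrist_force'],1),'F tool',(M.T@s['wrist_force']).round(1),'gap mm',round(s['finger_gap']*1000,2),'zax',M[:,2].round(3))
    return p,M,s
def rel(x,y,z):
    p,M,s=st(); print('tool shift to target mm',(M.T@(g2w(x,y,z)-p)*1000).round(1))
E
python3 - <<'E'
from h import *
rel(0,-9.5,83)
s=cam('scene');b=(270,120,370,220);x=s['color'][b[1]:b[3],b[0]:b[2],::-1]
t=cam('top')['color'][180:260,260:360,::-1]
cv2.imwrite('pics/a2.png',np.hstack([cv2.resize(x,(400,400),interpolation=cv2.INTER_CUBIC),cv2.resize(t,(400,400),interpolation=cv2.INTER_CUBIC)]))
E
```

```text
t 2.9 tcp mm [498.9 -90.5 170. ] gauge [  0.1 -10.5] toolx yaw -14.37 F [ 0.2 -0.2  0.4] F tool [ 0.3  0.1 -0.4] gap mm 85.31 zax [ 0. -0. -1.]
tool shift to target mm [-0.1 -1.  87. ]
```

View pics/a2.png

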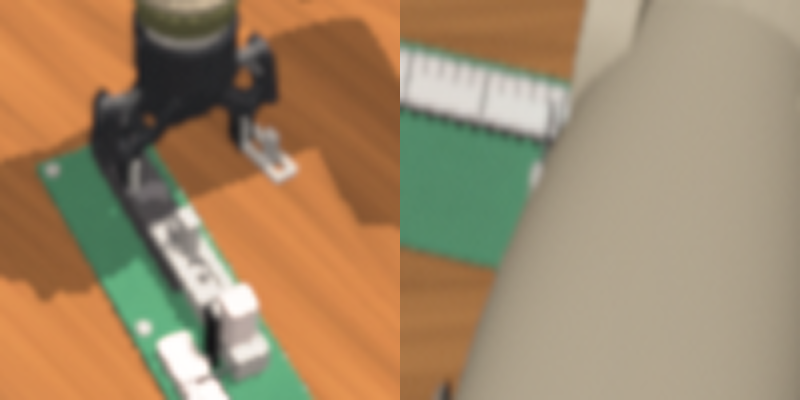

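The fingers are centred over the fin, left panel about (185,215). I lower and pinch.

Call:
{"method": "carry_out", "body": {"steps": [[1,0,-0.001,0.03,0,0,0.0038],[1,0,0,0.03,0,0,0],[1,0,0,0.017,0,0,0],[1,0,0,0.01,0,0,0],[0,0,0,0,0,0,0],[-0.4,0,0,0,0,0,0],[-0.7,0,0,0,0,0,0],[-1,0,0,0,0,0,0],[-1,0,0,0,0,0,0],[-1,0,0,0,0,0,0],[-1,0,0,0,0,0,0]], "grip_force": 30}}

```text
clock: 4.38
tcp_pos: [0.4993, -0.0896, 0.0838]
orientation: [0.0, 0.992, -0.129, 0.0]
wrist_force: [-2.0, 0.5, 6.0]
finger_gap: 0.0115
```

```bash
python3 -c "
from h import *
st()"
```

```text
t 4.375 tcp mm [499.3 -89.6  83.8] gauge [ 0.3 -9.5] toolx yaw -14.84 F [-2.   0.5  6. ] F tool [-2.1  0.  -6. ] gap mm 11.5 zax [ 0.001 -0.    -1.   ]
```

Call:
{"method": "carry_out", "body": {"steps": [[-1,0,0,-0.005,0,0,0],[-1,0,0,-0.01,0,0,0],[-1,0,0,-0.015,0,0,0],[-1,0,0,-0.03,0,0,0],[-1,0,0,-0.03,0,0,0],[-1,0,0,-0.03,0,0,0],[-1,0,0,0,0,0,0]]}}

```text
clock: 5.25
tcp_pos: [0.5009, -0.0901, 0.2065]
orientation: [0.001, 0.992, -0.129, 0.003]
wrist_force: [0.7, -0.0, -1.7]
finger_gap: 0.0117
```

```bash
python3 - <<'E'
from h import *
p,M,s=st()
# tray: mean of corners from both views
T=np.array([[.562,.471],[.556,.297],[.394,.293],[.400,.469],[.564,.312],[.398,.312],[.404,.472],[.556,.465]]).mean(0)
print(T,'tool shift',(M.T@np.r_[T-p[:2],0]*1000).round(1))
save(cam('scene'),'a3.png',(270,90,480,330),2.4)
E
```

```text
t 5.25 tcp mm [500.9 -90.1 206.5] gauge [ 2.  -9.6] toolx yaw -14.84 F [ 0.7 -0.  -1.7] F tool [ 0.6 -0.2  1.7] gap mm 11.68 zax [ 0.006 -0.002 -1.   ]
[0.47925  0.386375] tool shift [-143.  -455.1   -1.1]
```

View pics/a3.png

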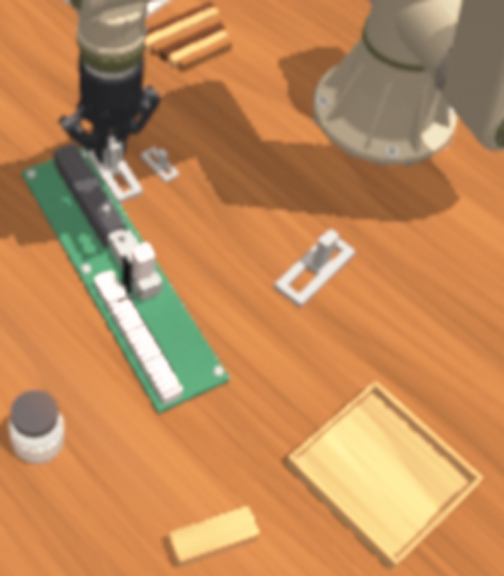

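The link hangs in the gripper clear of both pegs, about (118,175) in the crop, and the tray is at (385,475). I carry it over.

Call:
{"method": "carry_out", "body": {"steps": [[-1,-0.007,-0.0228,0,0,0,0],[-1,-0.0143,-0.0455,0,0,0,0],[-1,-0.0143,-0.0455,0,0,0,0],[-1,-0.0143,-0.0455,0,0,0,0],[-1,-0.0143,-0.0455,0,0,0,0],[-1,-0.0143,-0.0455,0,0,0,0],[-1,-0.0143,-0.0455,0,0,0,0],[-1,-0.0143,-0.0455,0,0,0,0],[-1,-0.0143,-0.0455,0,0,0,0],[-1,-0.0143,-0.0455,0,0,0,0],[-1,-0.007,-0.0228,0,0,0,0],[-1,0,0,0,0,0,0],[-1,0,0,0.03,0,0,0],[-1,0,0,0.04,0,0,0],[-1,0,0,0.04,0,0,0],[-1,0,0,0.03,0,0,0],[-1,0,0,0.015,0,0,0],[-1,0,0,0,0,0,0]]}}

```text
clock: 7.55
tcp_pos: [0.477, 0.3857, 0.047]
orientation: [0.001, 0.992, -0.13, -0.001]
wrist_force: [0.6, -0.1, -1.1]
finger_gap: 0.0113
```

```bash
python3 - <<'E'
from h import *
st(); save(cam('scene'),'a4.png',(360,200,500,340),4)
E
```

```text
t 7.55 tcp mm [477.  385.7  47. ] gauge [-141.   444.8] toolx yaw -14.89 F [ 0.6 -0.1 -1.1] F tool [ 0.6 -0.   1.1] gap mm 11.3 zax [-0.002 -0.002 -1.   ]
```

View pics/a4.png

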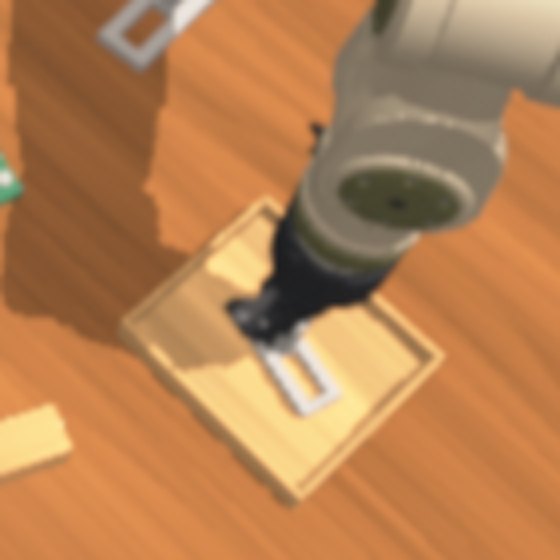

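The link hangs over the tray floor, frame at about (300,375), well inside the walls. I set it down, release and rise.

Call:
{"method": "carry_out", "body": {"steps": [[-1,0,0,0.005,0,0,0],[-1,0,0,0.0035,0,0,0],[-1,0,0,0,0,0,0],[-0.6,0,0,0,0,0,0],[-0.3,0,0,0,0,0,0],[0.2,0,0,0,0,0,0],[0.2,0,0,-0.015,0,0,0],[0.2,0,0,-0.03,0,0,0],[0.2,0,0,-0.04,0,0,0],[1,0,0,-0.04,0,0,0],[1,0,0,-0.04,0,0,0],[1,0,0,0,0,0,0]]}}

```text
clock: 9.1
tcp_pos: [0.4797, 0.3883, 0.2102]
orientation: [-0.003, 0.992, -0.129, 0.003]
wrist_force: [0.1, 0.6, -0.2]
finger_gap: 0.0851
```

```bash
python3 - <<'E'
from h import *
rel(2,82,200)
s=cam('scene');t=cam('top')
a=cv2.resize(s['color'][230:340,370:480,::-1],(400,400),interpolation=cv2.INTER_CUBIC)
b=cv2.resize(t['color'][185:235,285:335,::-1],(400,400),interpolation=cv2.INTER_CUBIC)
cv2.imwrite('pics/a5.png',np.hstack([a,b]))
E
```

```text
t 9.1 tcp mm [479.7 388.3 210.2] gauge [-139.  448.] toolx yaw -14.84 F [ 0.1  0.6 -0.2] F tool [-0.  -0.6  0.2] gap mm 85.08 zax [ 0.008  0.005 -1.   ]
tool shift to target mm [142.5 365.5   8.7]
```

View pics/a5.png

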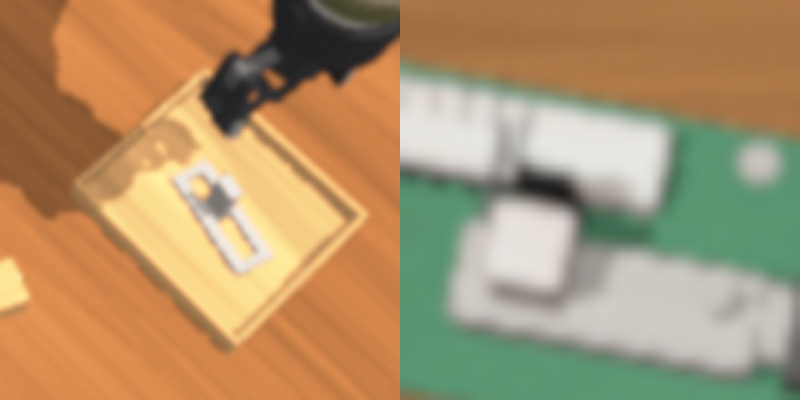

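The link lies flat and free in the tray, left panel about (222,215). The head top is at about (530,245) in the right panel, so the beam is roughly 7 mm out. I move over the head.

Call:
{"method": "carry_out", "body": {"steps": [[1,0.0071,0.0183,0,0,0,0],[1,0.01425,0.03655,0,0,0,0],[1,0.01425,0.03655,0,0,0,0],[1,0.01425,0.03655,0,0,0,0],[1,0.01425,0.03655,0,0,0,0],[1,0.01425,0.03655,0,0,0,0],[1,0.01425,0.03655,0,0,0,0],[1,0.01425,0.03655,0,0,0,0],[1,0.01425,0.03655,0,0,0,0],[1,0.01425,0.03655,0,0,0,0],[1,0.0071,0.0183,0,0,0,0],[1,0,0,0,0,0,0],[1,0,0,0,0,0,0],[1,0,0,0,0,0,0]]}}

```text
clock: 10.95
tcp_pos: [0.5215, -0.0019, 0.2046]
orientation: [-0.0, 0.992, -0.128, -0.0]
wrist_force: [0.9, -0.0, 0.1]
finger_gap: 0.086
```

```bash
python3 - <<'E'
from h import *
rel(2,82,83)
save(cam('scene'),'a6.png',(270,120,390,240),4)
E
```

```text
t 10.95 tcp mm [521.5  -1.9 204.6] gauge [-0.3 80.9] toolx yaw -14.75 F [ 0.9 -0.   0.1] F tool [ 0.9 -0.2 -0.1] gap mm 85.97 zax [-0.  0. -1.]
tool shift to target mm [  2.4  -1.1 121.6]
```

View pics/a6.png

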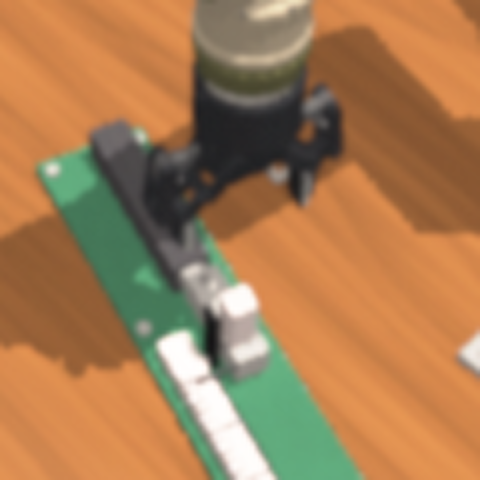

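The gripper stands above the head, fingers either side of the head top at (240,300). I lower and squeeze.

Call:
{"method": "carry_out", "body": {"steps": [[1,0.0024,-0.0011,0.03,0,0,0.003],[1,0,0,0.04,0,0,0],[1,0,0,0.03,0,0,0],[1,0,0,0.0216,0,0,0],[1,0,0,0,0,0,0],[0.2,0,0,0,0,0,0],[0,0,0,0,0,0,0],[-0.4,0,0,0,0,0,0],[-1,0,0,0,0,0,0],[-1,0,0,0,0,0,0],[-1,0,0,0,0,0,0],[-1,0,0,0,0,0,0]], "grip_force": 24}}

```text
clock: 12.5
tcp_pos: [0.5236, -0.002, 0.0849]
orientation: [-0.0, 0.992, -0.13, -0.0]
wrist_force: [-7.1, 1.5, 12.6]
finger_gap: 0.0286
```

```bash
python3 -c "
from h import *
st()"
```

```text
t 12.5 tcp mm [523.6  -2.   84.9] gauge [ 1.8 81.4] toolx yaw -14.94 F [-7.1  1.5 12.6] F tool [ -7.2   0.4 -12.6] gap mm 28.57 zax [-0.  0. -1.]
```

Call:
{"method": "carry_out", "body": {"steps": [[-1,-0.001,0,-0.001,0,0,0],[-1,0,-0.003,0,0,0,0],[-1,0,-0.006,0,0,0,0],[-1,0,-0.006,0,0,0,0],[-1,0,-0.006,0,0,0,0],[-1,0,-0.006,0,0,0,0],[-1,0,-0.003,0,0,0,0],[-1,0,0,0,0,0,0]]}}

```text
clock: 13.5
tcp_pos: [0.5313, 0.0274, 0.085]
orientation: [-0.0, 0.991, -0.13, 0.0]
wrist_force: [-4.2, 2.5, 6.5]
finger_gap: 0.0287
```

```bash
python3 -c "
from h import *
st()"
```

```text
t 13.5 tcp mm [531.3  27.4  85. ] gauge [  1.8 111.7] toolx yaw -14.96 F [-4.2  2.5  6.5] F tool [-4.7 -1.3 -6.5] gap mm 28.69 zax [ 0.  0. -1.]
```

The beam moves with the button in: 30 mm drawn with little force. I draw on to just short of the mark, then look.

Call:
{"method": "carry_out", "body": {"steps": [[-1,-0.001,-0.003,-0.0005,0,0,0],[-1,0,-0.006,0,0,0,0],[-1,0,-0.006,0,0,0,0],[-1,0,-0.006,0,0,0,0],[-1,0,-0.006,0,0,0,0],[-1,0,-0.006,0,0,0,0],[-1,0,-0.006,0,0,0,0],[-1,0,-0.006,0,0,0,0],[-1,0,-0.006,0,0,0,0],[-1,0,-0.003,0,0,0,0],[-1,0,0,0,0,0,0]]}}

```text
clock: 14.88
tcp_pos: [0.5449, 0.0799, 0.085]
orientation: [-0.0, 0.991, -0.13, 0.001]
wrist_force: [1.8, 0.7, 5.6]
finger_gap: 0.0281
```

```bash
python3 - <<'E'
from h import *
st()
s=cam('scene');t=cam('top')
save(s,'a7s.png');save(t,'a7t.png')
# long-exposure style: average several frames not needed; crops
a=cv2.resize(s['color'][200:260,310:370,::-1],(400,400),interpolation=cv2.INTER_CUBIC)
b=cv2.resize(t['color'][180:220,235:325,::-1],(800,356),interpolation=cv2.INTER_CUBIC)[:, :400]
b=cv2.resize(t['color'][180:225,240:285,::-1],(400,400),interpolation=cv2.INTER_CUBIC)
cv2.imwrite('pics/a7.png',np.hstack([a,b]))
E
```

```text
t 14.875 tcp mm [544.9  79.9  85. ] gauge [  1.7 166. ] toolx yaw -14.98 F [1.8 0.7 5.6] F tool [ 1.6 -1.2 -5.6] gap mm 28.12 zax [ 0.001  0.001 -1.   ]
```

View pics/a7.png

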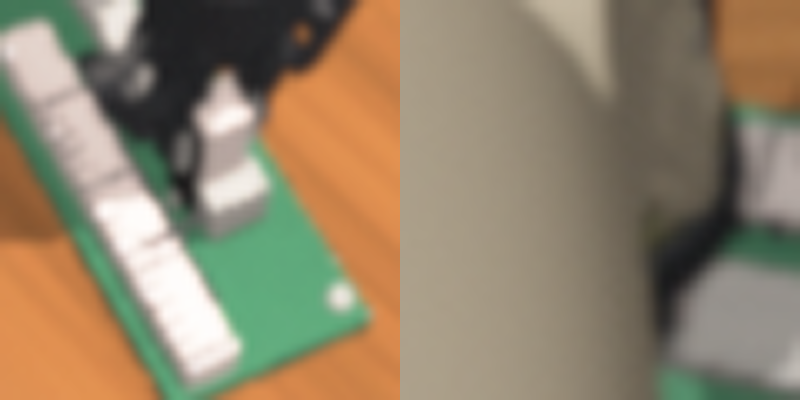

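Left panel: scale lines show at about (65,95), (125,180) and (155,243), and the pointer lies near the finger. Top view is blocked by the arm. I'll measure with intensity profiles along the scale.

```bash
python3 - <<'E'
from h import *
from scipy.ndimage import map_coordinates
from scipy.signal import find_peaks
S=cam('scene');T=cam('top')
def prof(c,im,x,y0,y1,z):
    ys=np.arange(y0,y1,.5); P=np.array([proj(c,g2w(x,y,z)) for y in ys])
    g=cv2.cvtColor(im,cv2.COLOR_BGR2GRAY).astype(float)
    return ys,map_coordinates(g,[P[:,1],P[:,0]],order=3)
def show(n,c,im,xs,y0=60,y1=255):
    for x in xs:
        ys,v=prof(c,im,x,y0,y1,34); pk,pr=find_peaks(-v,prominence=4)
        print(n,'x',x,[(float(ys[i]),int(v[i]),int(p)) for i,p in zip(pk,pr['prominences'])])
show('top0',T,cv2.imread('pics/top0.png'),(38,42,46,50,54))
show('sc0',S,cv2.imread('pics/scene0.png'),(32,36,40,44,48))
show('sc7',S,cv2.imread('pics/a7s.png'),(32,36,40,44,48))
E
```

```text
top0 x 38 [(65.0, 185, 7), (92.0, 123, 72), (144.5, 193, 30), (194.5, 195, 27)]
top0 x 42 [(99.5, 162, 61), (144.5, 196, 29), (195.0, 193, 31), (245.0, 187, 5)]
top0 x 46 [(100.5, 170, 55), (144.5, 194, 29), (194.5, 192, 32)]
top0 x 50 [(95.0, 188, 7), (102.0, 183, 38), (114.5, 210, 9), (124.0, 210, 9), (134.5, 209, 11), (144.5, 192, 26), (154.5, 208, 8), (164.5, 205, 12), (174.5, 207, 11), (184.0, 208, 11), (194.5, 192, 29), (204.5, 210, 7), (214.5, 208, 11), (224.5, 212, 7), (234.0, 211, 8)]
top0 x 54 [(94.5, 194, 23), (104.0, 197, 13), (114.5, 200, 16), (124.5, 203, 13), (135.0, 205, 10), (144.5, 189, 29), (154.5, 200, 12), (164.0, 196, 17), (174.5, 198, 18), (185.0, 203, 12), (195.0, 189, 28), (204.5, 200, 12), (214.0, 198, 17), (224.5, 202, 15), (234.5, 202, 15)]
sc0 x 32 [(72.0, 189, 43), (99.5, 173, 72), (115.5, 238, 5), (147.0, 220, 26), (177.0, 238, 4), (196.0, 226, 18), (223.0, 235, 10), (245.0, 228, 7)]
sc0 x 36 [(71.0, 236, 12), (99.5, 183, 68), (147.0, 237, 14), (196.5, 243, 8)]
sc0 x 40 [(99.5, 180, 72), (147.0, 235, 17), (196.0, 241, 10)]
sc0 x 44 [(99.5, 201, 50), (146.5, 241, 10), (196.0, 233, 18), (246.5, 236, 4)]
sc0 x 48 [(97.5, 231, 20), (125.5, 245, 4), (147.0, 244, 7), (166.5, 247, 4), (196.0, 236, 15), (216.0, 246, 5), (226.0, 246, 4)]
sc7 x 32 [(73.0, 183, 14), (96.0, 162, 28), (115.5, 172, 17), (147.0, 153, 48), (186.0, 173, 69), (195.5, 224, 5), (223.0, 234, 11), (245.0, 227, 7)]
sc7 x 36 [(96.0, 181, 29), (146.5, 169, 45), (185.5, 204, 48)]
sc7 x 40 [(96.0, 179, 33), (147.0, 166, 48), (186.5, 206, 45)]
sc7 x 44 [(96.0, 175, 32), (124.5, 199, 8), (147.0, 175, 39), (185.5, 219, 32), (196.0, 232, 12), (246.5, 235, 4)]
sc7 x 48 [(96.5, 168, 46), (116.5, 186, 8), (126.0, 184, 13), (147.0, 180, 18), (186.0, 238, 8), (196.0, 235, 14), (216.0, 245, 4), (226.5, 246, 4)]
```

The two estimates agree. The scene profile puts the pointer 8.2 mm short of the third long line after parallax correction. Top view gives a 7.1 mm start plus 84.6 mm moved, so 91.7 mm. I draw 8.2 mm more.

Call:
{"method": "carry_out", "body": {"steps": [[-1,0,-0.003,0,0,0,0],[-1,0,-0.003,0,0,0,0],[-1,0,-0.0022,0,0,0,0],[-1,0,0,0,0,0,0],[-1,0,0,0,0,0,0],[-1,0,0,0,0,0,0]]}}

```text
clock: 15.82
tcp_pos: [0.5468, 0.0875, 0.085]
orientation: [-0.0, 0.991, -0.131, 0.0]
wrist_force: [1.9, -1.0, 4.8]
finger_gap: 0.0288
```

```bash
cat > m.py <<'E'
from h import *
from scipy.ndimage import map_coordinates
from scipy.signal import find_peaks
st(); S=cam('scene'); g=cv2.cvtColor(S['color'],cv2.COLOR_RGB2GRAY).astype(float)
for x in(32,36,40,44,48):
    ys=np.arange(80,255,.25);P=np.array([proj(S,g2w(x,y,34)) for y in ys]);v=map_coordinates(g,[P[:,1],P[:,0]],order=3)
    pk,pr=find_peaks(-v,prominence=4); print(x,[(float(ys[i]),int(p)) for i,p in zip(pk,pr['prominences'])])
save(S,'last.png')
E
python3 m.py
```

```text
t 15.825 tcp mm [546.8  87.5  85. ] gauge [  1.7 173.8] toolx yaw -15.01 F [ 1.9 -1.   4.8] F tool [ 2.1  0.4 -4.8] gap mm 28.81 zax [ 0.001  0.    -1.   ]
32 [(95.5, 31), (116.5, 16), (147.0, 46), (194.0, 78), (223.0, 10), (244.75, 7)]
36 [(96.0, 28), (146.75, 45), (194.25, 65)]
40 [(96.25, 33), (147.0, 48), (194.25, 75)]
44 [(96.25, 32), (124.5, 8), (146.75, 38), (194.25, 67), (246.5, 4)]
48 [(96.5, 43), (116.5, 8), (125.75, 13), (146.75, 19), (195.25, 34), (216.0, 4), (226.5, 4)]
```

Call:
{"method": "carry_out", "body": {"steps": [[-1,0,-0.0003,0,0,0,0],[-1,0,0,0,0,0,0],[-1,0,0,0,0,0,0],[-1,0,0,0,0,0,0]]}}

```text
clock: 16.38
tcp_pos: [0.5468, 0.0875, 0.085]
orientation: [-0.0, 0.991, -0.131, 0.0]
wrist_force: [1.9, -1.5, 5.9]
finger_gap: 0.0287
```

```bash
python3 m.py
```

```text
t 16.375 tcp mm [546.8  87.5  85. ] gauge [  1.7 173.8] toolx yaw -15.02 F [ 1.9 -1.5  5.9] F tool [ 2.2  0.9 -5.9] gap mm 28.71 zax [ 0.001 -0.    -1.   ]
32 [(95.75, 31), (116.75, 17), (147.0, 45), (194.0, 78), (222.75, 11), (245.0, 7)]
36 [(96.0, 29), (146.75, 45), (194.25, 65)]
40 [(96.25, 32), (147.0, 48), (194.25, 76)]
44 [(96.25, 32), (124.75, 8), (146.75, 39), (194.25, 67), (246.5, 4)]
48 [(96.5, 44), (116.5, 8), (126.0, 13), (146.75, 19), (195.0, 35), (215.75, 5), (226.75, 4), (246.5, 4)]
```

View pics/last.png

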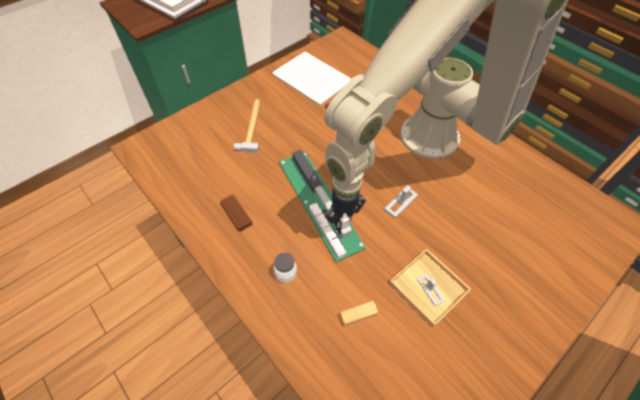

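The final picture shows the gripper on the head at (343,215) and the link in the tray at (430,290). The jar, both blocks and the hammer are where they were, so I hand in.

```bash
python3 -c "
from h import *
print(env.hand_in()); st()"
```

```text
the job is handed in; nothing more can be done
None
the job is handed in; nothing more can be done
```

I lifted the middle-sized link straight up off the pegs, laid it flat in the tray and let go. I then gripped the beam head with the button squeezed in, drew the beam out to the 100 mm mark and handed in at about 16.4 s, still holding it.

**Pointer position:** The scene-camera profile, corrected for parallax, put the pointer at about 100.0 mm. The arm's travel plus the 7.1 mm starting offset gave about 99.5 mm, so the two checks differ by 0.5 mm. A last 0.3 mm nudge did not measurably move the beam.

**Button:** It is squeezed in, judging by the 28.7 mm finger gap. That is slightly under the 30 mm for fully in, but the gap also read slightly low on the fin.

**Other checks:** The last picture showed the link in the tray and the jar, both blocks and hammer undisturbed. The wrist force read after each move peaked at about 15 N.

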